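# Seat the keyed tube carrier in the mixer hub

### The job

Lift the blue tube carrier out of its grey parking stand by its white bar grip and fit its keyed shaft into the metal hub of the bench mixer, turning it until the key slips into the keyway. Keep pushing against the ejector spring until the carrier is fully home, its collar flat on the hub, and finish like that: do not let go, keep gripping the carrier and holding it down. Leave the red-capped bottle, the tweezers and the small test plate lying by itself on the right where they are.

Things in the scene. Friction and masses are not known exactly. Their poses are not given: they have to be found in the camera images.
- carrier_grip (a point): Centre (half-way up) of the carrier's grip: an upright white bar 44 mm long (point x), 14 mm thick (point y), 40 mm high, to be pinched across its 14 mm. It stands on a blue plate with six open tube rings, 104 mm across; loose, 0.14 to 0.28 kg in all. z is up along the shaft; x points to the side of the key, marked by a red patch on the bar's top (the key is on this side only)
- carrier_collar (a point): On the carrier's axis, at the underside of its steel collar (44 mm diameter), 34 mm below carrier_grip, the same axes; blue plate and collar are 14 mm thick together. It rests on the stand at the start and lies flat on the hub when home. Below it hangs the steel shaft, 44 mm long, 18 mm diameter
- carrier_tip (a point): Centre of the shaft's lower end, 44 mm below carrier_collar, the same axes. The last 8 mm taper to 9 mm diameter. A brass key 6 mm wide stands out on the +x side to 14 mm from the axis, from 6 to 28 mm below the collar; so the lowest 16 mm of the shaft are keyless and enter the hub at any angle
- stand_top (a point): Centre of the top of the fixed grey parking stand, an open tube of 56 mm outer and 34 mm inner diameter, 60 mm high, on a round foot of 84 mm; the shaft hangs freely inside and the carrier lifts straight out
- mixer: Low white mixer housing, 104 x 124 mm, 33 mm high, fixed to the worktop, with a black knob on its front (-x) side; origin at the centre of its underside. The hub stands on its middle. Mixer and stand are left and right of the middle line, either way round; a tall fixed dispenser (over 0.3 m) stands between and behind them, from about x = 0.65 m, y = -0.1 to 0.12 m: carry the arm past in front of it
- hub_mouth (a point): Centre of the hub's mouth, 86 mm above the worktop, at the flat top of an aluminium cylinder of 52 mm diameter. Bore 20.4 mm diameter, with a keyway 8.4 mm wide reaching 15.5 mm from the axis. z is up; x points to the keyway, marked by a red line on the top. The key rides on the top, collar 28 mm above the mouth, until it meets the keyway (5 to 12 degrees of play)
- hub (a joint): Angle of the hub in its housing, rad, counter-clockwise seen from above; the drive is braked (about 0.6 N m), so the hub stays put under a light touch. Its direction is already contained in hub_mouth
- ejector (a joint): Travel of the brass spring ejector in the bottom of the bore, m: 0 at rest, about 0.010 when the carrier is home (stop at 0.013). The shaft's tip meets it with the collar still 10 mm above the mouth; it pushes back with 5 N, growing to 10 N at home, and lifts the carrier again if the push ends
- bottle: Bystander: white dropper bottle with a red cap, 27 mm diameter, 66 mm high; origin at the centre of its underside
- plate: Bystander: small white test plate lying flat by itself at the right of the worktop, nearer than the group of plates, 67 x 52 x 5 mm; origin at the centre of its underside
- tweezers: Bystander: flat metal tweezers lying along y, 118 x 15 x 9 mm; origin at the centre of the underside
Not all that is in view belongs to the job. Leave any purple look-alike of the part that bears stand_top alone.

How it is judged:
On the way, in this order (a step that is already met when the one before it is completed fails the run):
1. the carrier is lifted clear of the stand in the gripper (z of carrier_tip in the frame of stand_top above 0 m and contact force between the fingers and carrier above 1 N), for 0.1 s.
2. the nose of the shaft stands upright in the hub's bore (horizontal distance between carrier_tip and hub_mouth below 0.005 m and z of carrier_tip in the frame of hub_mouth below -0.005 m and angle between carrier_grip's own z axis and vertical below 0.15 rad), for 0.1 s.
At the end, for the whole second after the job is handed in: The carrier is upright (0.06 rad) in the hub with its key in the keyway (axes within 3 mm, key and keyway within 0.3 rad), its collar no more than 2.5 mm above the hub's top, the ejector pressed in more than 7 mm, and the fingers still grip it (more than 2 N), through the last second (z of carrier_collar in the frame of hub_mouth below 0.0025 m and horizontal distance between carrier_collar and hub_mouth below 0.003 m and angle between the x axis of carrier_collar and the x axis of hub_mouth, either way round below 0.3 rad and angle between carrier_grip's own z axis and vertical below 0.06 rad and value of joint ejector above 0.007 m and contact force between the fingers and carrier above 2 N); the arm keeps its last pose, push and grip.
It fails at once if the bottle was moved by more than 20 mm or tipped (distance of bottle from where it was at the start of the episode above 0.02 m or angle between bottle's own z axis and vertical above 0.5 rad).
It fails at once if the tweezers were moved by more than 20 mm (distance of tweezers from where it was at the start of the episode above 0.02 m).
It fails at once if the test plate was moved by more than 20 mm (distance of plate from where it was at the start of the episode above 0.02 m).
It also fails if it takes over 45 s, if anything falls off the work surface, if the arm or the gripper's body presses on something with over 40 N, if the wrist force passes 120 N, or if a joint passes its speed limit or range.

### The arm

A 7-joint arm with a two-finger parallel gripper is mounted at the origin on a cart in front of the work surface, level with it; the furniture and walls round the work are solid. World frame = base frame: x ahead of the robot, y to its left, z up, the work surface at z = 0. Lengths are in m, angles in rad, forces in N, time in s.
With the tool pointing down it reaches from about 0.425 to 0.95 m from the base axis. Payload 4.7 kg.
Tool frame: the origin (TCP) lies between the finger pads; the fingertips stand 8 mm ahead of it and the grasp point (between the pads) lies 11 mm behind it; x points along the fingers, y is the direction in which the jaws open and shut, and the axes are right-handed (so a half turn about x gives the same grasp; the last joint's range is limited). The gripper opens to 87 mm and grips with 3 to 60 N. Pads are 19 mm wide; open, the fingers measure 117 mm over their backs; the gripper's body (75 mm by 190 mm) begins 51 mm behind the grasp point.
Start: joints at [-1.191, 0.469, -0.049, 1.532, 0.024, 1.141, -0.082], TCP at [0.268, 0.619, 0.231] pointing down, gripper open.
Joint ranges: [-2.59, 2.59], [-0.33, 1.99], [-1.39, 1.29], [0.1, 2.45], [-1.04, 4.18], [0.21, 1.99], [-2.66, 2.66]. Speed limits (rad/s): [2.57, 2.57, 3.14, 3.14, 3.14, 3.14, 3.14].

### API

Orientations are given as [roll, pitch, yaw] about the fixed x, y, z axes, in that order (R = Rz(yaw) Ry(pitch) Rx(roll)).
In Python, from workcell import status, optics, order gives the robot as it stands.
- The arm moves only by the shell command python3 -m inch 'ROWS'. ROWS is JSON, a list of rows, each an object of numbers: "x", "y", "z": the shift along the tool's x, y, z in mm; "ax", "ay", "az": the turn, a rotation vector about the tool's x, y, z in degrees; "claw": the closure, from -1 (fully open) to 1 (shut), so that 0 is half open. A call has 1 to 12 rows; each row shifts and turns the pose as measured when the row begins, along the tool's axes as they then stand; what a row does not reach is not made up. A row lasts 1/10 s, in which the tool goes at most 50 mm and 8.59 degrees, less where a joint would pass 70% of its speed; a pose out of reach is approached as far as the arm can. A call is refused whole if a number of a shift passes 50 or a number of a turn 8.59, either way. A call with a gripper value outside its range is refused whole. The fingers move at their own pace and stop on an object; the grip force is fixed at half the most. Time passes only in rows, so rows that do not move let the fingers close. It gives the time, the measured TCP pose, the force and the opening at its end, in the units of the state.
- status.state(): the state, without advancing time (a new reading comes with each control period).
- optics.camera(name): name is "scene" or "top" or "wrist"; returns a dict with "color" (480x640x3 uint8, red, green, blue), "camera_matrix" (3x3 intrinsics, pixels), "position" and "attitude" of the camera in the world. Camera axes: x right, y down, z forward; pixel columns grow to the right and rows downward; lengths in m; the calibration is good to about 2 mm. The wrist camera is an equidistant fisheye: a pixel r from the principal point sees the ray r / f radians off the axis. A picture is of the moment at which its call begins. There is no depth.
- order.job_done(): hands the job in, once; it reports no verdict.
The state is a dict: "clock": time; "joint_pos": joint angles; "dq": joint speeds; "joint_efforts": joint torques, N m; "position": TCP position; "ee_rot": TCP orientation; "contact_force": force on the tool from outside, world axes, zero at the start; "torque": the same for the moment, N m; "gripper_width": finger opening in m.
Only numpy, scipy, OpenCV 4.12 (cv2) and the standard library are available. Lean on these libraries where they do the work, as an engineer would, in place of code of your own. Each camera call takes 0.05 s, during which the arm holds its last target.

## Working session

There is one attempt and no reset: what is moved stays moved. The work goes in short steps, Python scripts to look and compute and a shell command to move; the robot and the scene stay as the last step left them, time stands still between calls to the robot, and variables do not carry over. Pictures are saved under pics/ and viewed, and the job is handed in when it is done.

```bash
ls; mkdir -p pics
python3 - <<'E'
from workcell import status, optics
import cv2
s=status.state(); print({k:s[k] for k in ('clock','position','ee_rot','contact_force','gripper_width')})
for n in ('scene','top','wrist'):
    c=optics.camera(n); cv2.imwrite(f'pics/{n}0.png',c['color'][:,:,::-1]); print(n,c['camera_matrix'],c['position'],c['attitude'])
E
```

```text
pics
{'clock': 0.0, 'position': array([0.26809418, 0.61883462, 0.22947   ]), 'ee_rot': array([-1.51748318,  1.56879801, -1.9262616 ]), 'contact_force': array([-0.20202174,  0.13579125, -1.10207571]), 'gripper_width': 0.08712571249482466}
scene [[597.74950573   0.         320.88650987]
 [  0.         597.74950573 246.15421369]
 [  0.           0.           1.        ]] [-0.36069251  0.5706869   0.81489038] [-2.15501366 -0.00298196 -2.14387248]
top [[606.93585513   0.         318.74002161]
 [  0.         606.93585513 239.20450985]
 [  0.           0.           1.        ]] [ 0.400333   -0.02199425  1.66255199] [-3.041437   -0.00562921 -1.58982617]
wrist [[371.64829954   0.         317.98434488]
 [  0.         371.64829954 236.3812585 ]
 [  0.           0.           1.        ]] [0.20283404 0.64766017 0.3829346 ] [2.88074082e+00 1.65003049e-03 1.16115736e+00]
```

View pics/scene0.png

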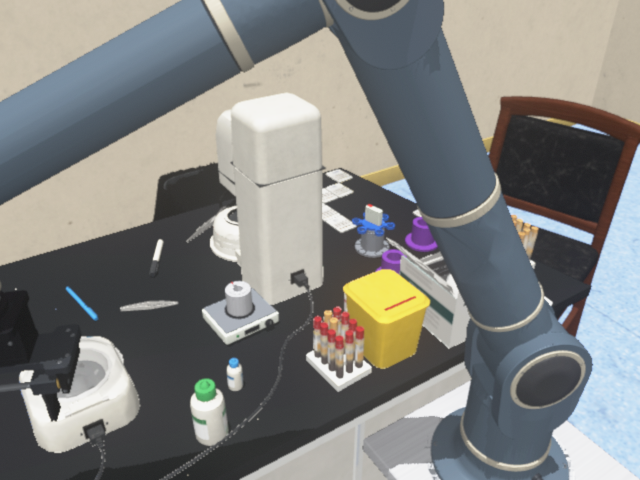

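View pics/top0.png

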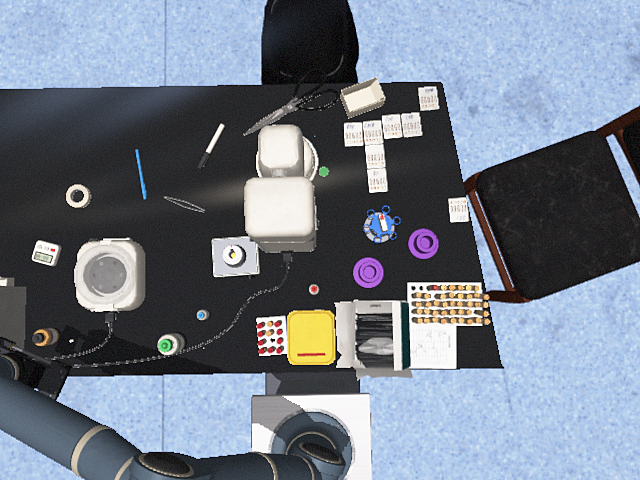

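View pics/wrist0.png

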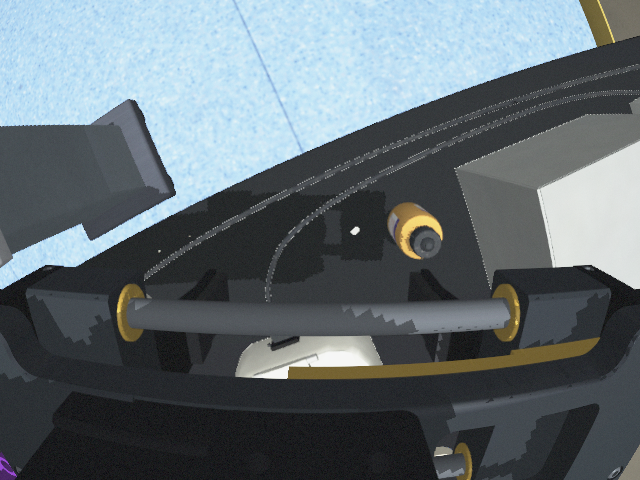

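The top view (x up, y left) shows:
- Carrier on the grey stand at about (381,224).
- Purple look-alikes at (424,243) and (368,272), to be left alone.
- Mixer at (235,256).
- Red-capped bottle at (314,289).
- Tweezers at (185,204).
- Test plate at (458,209).

The scene view agrees, with the carrier at (373,230) and the hub at (238,298). I'll confirm with crops.

Run:
```python
import cv2,numpy as np
t=cv2.imread('pics/top0.png'); s=cv2.imread('pics/scene0.png')
r=lambda im,u,v,w:cv2.resize(im[v-w//2:v+w//2,u-w//2:u+w//2],(400,300*400//300) if 0 else (400,400),interpolation=cv2.INTER_CUBIC)
a=np.hstack([r(t,381,224,50),r(t,235,256,50)])
cv2.imwrite('pics/crop_t.png',a)
b=np.hstack([r(s,373,230,64),r(s,240,308,80)]);cv2.imwrite('pics/crop_s.png',b)
```

```text
(no output)
```

View pics/crop_t.png

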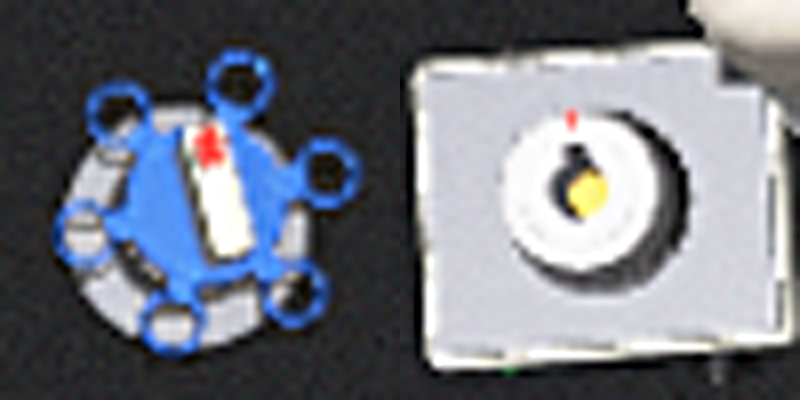

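View pics/crop_s.png

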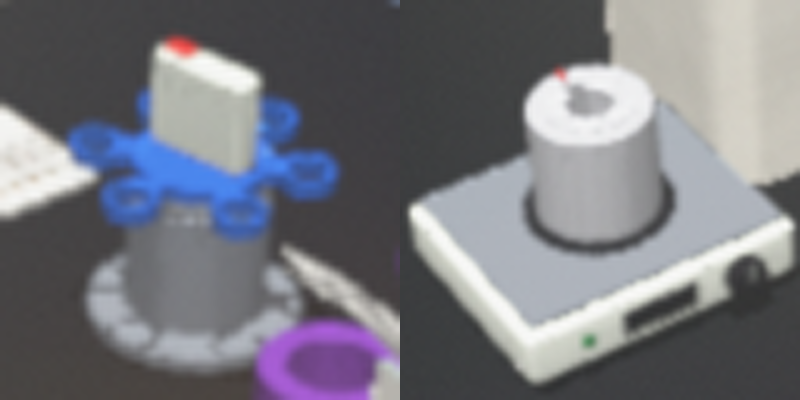

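The crops confirm it. The carrier is the blue one on the grey stand, with the red mark at the far (+x) end of its grip. The hub's red line also points to about +x. Now I'll measure both.

```bash
cat > h.py <<'E'
import cv2,numpy as np
from scipy.spatial.transform import Rotation as Ro
def Rm(a): return Ro.from_euler('xyz',a).as_matrix()
def ray(c,u,v,fish=False):
    K=c['camera_matrix'];x=(u-K[0,2])/K[0,0];y=(v-K[1,2])/K[1,1]
    if fish:
        r=np.hypot(x,y);d=np.array([x/r*np.sin(r),y/r*np.sin(r),np.cos(r)]) if r>1e-9 else np.array([0,0,1.])
    else: d=np.array([x,y,1.])
    return Rm(c['attitude'])@d
def onz(c,u,v,z,fish=False):
    d=ray(c,u,v,fish);p=np.array(c['position']);return p+d*(z-p[2])/d[2]
def proj(c,P,fish=False):
    K=c['camera_matrix'];q=Rm(c['attitude']).T@(np.array(P)-c['position'])
    if fish:
        r=np.hypot(q[0],q[1]);th=np.arctan2(r,q[2]);xy=q[:2]/max(r,1e-9)*th
    else: xy=q[:2]/q[2]
    return K[:2,:2]@xy+K[:2,2]
def blob(m,roi):
    u0,v0,u1,v1=roi;k=np.zeros(m.shape,np.uint8);k[v0:v1,u0:u1]=(m[v0:v1,u0:u1]>0)
    n,l,st,ce=cv2.connectedComponentsWithStats(k);
    if n<2:return None
    i=1+np.argmax(st[1:,4]);return ce[i],st[i,4],(l==i).astype(np.uint8)
E
python3 - <<'E'
from h import *
from workcell import optics,status
T=optics.camera('top');S=optics.camera('scene')
def masks(c):
    a=c['color'].astype(int);mx=a.max(2);mn=a.min(2)
    return dict(white=(mn>175)&(mx-mn<40),red=(a[...,0]>150)&(a[...,1]<100)&(a[...,2]<100))
mt=masks(T);ms=masks(S)
# grip top in top image: white or red
g=blob(mt['white']|mt['red'],(375,212,390,234));print('grip',g[:2])
cn=cv2.findContours(g[2],0,2)[0][0];rr=cv2.minAreaRect(cn);print(rr)
r=blob(mt['red'],(375,205,392,232));print('red',r[:2])
G=onz(T,*g[0],.114);R=onz(T,*r[0],.114);print('G',G,'R',R,'yaw',np.degrees(np.arctan2(*(R-G)[1::-1])))
b=cv2.boxPoints(rr);print([onz(T,*p,.114).round(4) for p in b])
# hub
hb=blob(mt['white'],(222,244,244,268));cn=cv2.findContours(hb[2],0,1)[0][0];el=cv2.fitEllipse(cv2.convexHull(cn));print('hub',hb[:2],el)
H=onz(T,*el[0],.086);hr=blob(mt['red'],(220,235,245,260));print('H',H)
if hr: Q=onz(T,*hr[0],.086);print('hubred',hr[:2],Q,np.degrees(np.arctan2(*(Q-H)[1::-1])))
for P in (G,H): print('scene proj',proj(S,P))
rs=blob(ms['red'],(350,195,400,225));print('scene red',rs[:2],onz(S,*rs[0],.114))
hs=blob(ms['red'],(220,270,260,310));print('scene hubred',hs and hs[:2], hs and onz(S,*hs[0],.086))
for nm,u,v,z in (('bottle',314,289,.066),('plate',458,209,.005),('tweez',185,204,.01)): print(nm,onz(T,u,v,z))
x=r=S['color'][250:320,200:280];cv2.imwrite('pics/hubs.png',cv2.resize(x[:,:,::-1],None,fx=8,fy=8,interpolation=cv2.INTER_NEAREST))
s=status.state();print(Rm(s['ee_rot']))
E
```

```text
grip (array([382.34939759, 221.60240964]), np.int32(83))
((382.2000427246094, 220.4000244140625), (19.677398681640625, 7.155416965484619), 63.43495178222656)
red (array([381.75 , 216.875]), np.int32(8))
G [ 0.59825222 -0.19820084  0.114     ] R [ 0.61054773 -0.19701867  0.114     ] yaw 5.49191263166936
[array([ 0.6204, -0.1789,  0.114 ]), array([ 0.6285, -0.1956,  0.114 ]), array([ 0.5824, -0.2169,  0.114 ]), array([ 0.5744, -0.2002,  0.114 ])]
hub (array([230.64553314, 254.16426513]), np.int32(347)) ((230.13107299804688, 252.66143798828125), (23.415760040283203, 32.804115295410156), 32.20508575439453)
H [0.52763193 0.19737756 0.086     ]
scene proj [373.57958812 208.16723329]
scene proj [235.63632311 288.36633926]
scene red (array([369.85714286, 204.57142857]), np.int32(7)) [ 0.61674156 -0.20109694  0.114     ]
scene hubred None None
bottle [ 0.42960444 -0.01910928  0.066     ]
plate [ 0.6434326 -0.4206952  0.005    ]
tweez [0.67023676 0.33130605 0.01      ]
[[-3.55993240e-04  3.97492842e-01  9.17605206e-01]
 [-8.40924554e-04  9.17604820e-01 -3.97493002e-01]
 [-9.99999583e-01 -9.13141570e-04  7.60037803e-06]]
```

View pics/hubs.png

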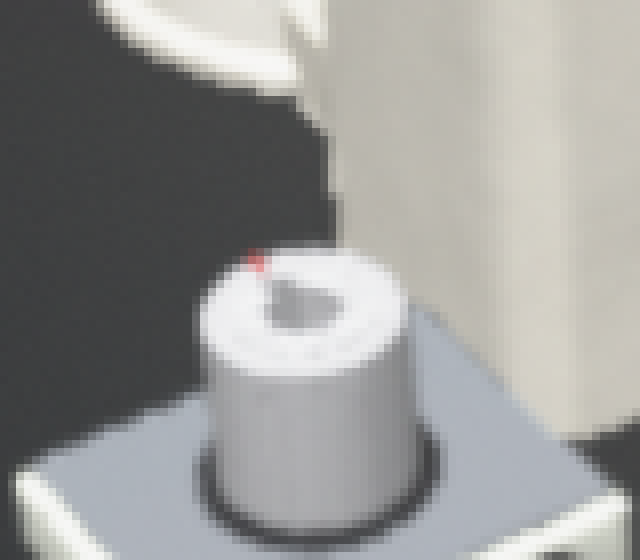

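Some mask edges bled into their surroundings, so I'll refine with the wrist camera from close up. First I'll go over to the carrier side, in front of the dispenser.

```bash
python3 -m inch '[{"x":-6,"y":-33,"z":30},{"x":-6,"y":-33,"z":30},{"x":-6,"y":-33,"z":30},{"x":-6,"y":-33,"z":30},{"x":-6,"y":-33,"z":30},{"x":-6,"y":-33,"z":30},{"y":-33,"z":30},{"y":-33,"z":30},{"y":-33,"z":30},{"y":-33,"z":30},{"y":-33,"z":30},{"y":-33,"z":30}]'
```

```text
schema error: expected keys x, y, z, ax, ay, az, claw
```

```bash
python3 -m inch '[{"x":-6,"y":-33,"z":30,"ax":0,"ay":0,"az":0,"claw":-1},{"x":-6,"y":-33,"z":30,"ax":0,"ay":0,"az":0,"claw":-1},{"x":-6,"y":-33,"z":30,"ax":0,"ay":0,"az":0,"claw":-1},{"x":-6,"y":-33,"z":30,"ax":0,"ay":0,"az":0,"claw":-1},{"x":-6,"y":-33,"z":30,"ax":0,"ay":0,"az":0,"claw":-1},{"x":-6,"y":-33,"z":30,"ax":0,"ay":0,"az":0,"claw":-1},{"x":0,"y":-33,"z":30,"ax":0,"ay":0,"az":0,"claw":-1},{"x":0,"y":-33,"z":30,"ax":0,"ay":0,"az":0,"claw":-1},{"x":0,"y":-33,"z":30,"ax":0,"ay":0,"az":0,"claw":-1},{"x":0,"y":-33,"z":30,"ax":0,"ay":0,"az":0,"claw":-1},{"x":0,"y":-33,"z":30,"ax":0,"ay":0,"az":0,"claw":-1},{"x":0,"y":-33,"z":30,"ax":0,"ay":0,"az":0,"claw":-1}]'
```

```text
clock: 1.45
position: [0.4452, 0.1005, 0.2654]
ee_rot: [1.834, 1.567, 1.439]
contact_force: [1.4, 0.7, 0.7]
gripper_width: 0.0869
```

```bash
python3 -m inch '[{"x":0,"y":-40,"z":15,"ax":-7.5,"ay":0,"az":0,"claw":-1},{"x":0,"y":-40,"z":15,"ax":-7.5,"ay":0,"az":0,"claw":-1},{"x":0,"y":-40,"z":20,"ax":-7.5,"ay":0,"az":0,"claw":-1},{"x":0,"y":-40,"z":20,"ax":-7.5,"ay":0,"az":0,"claw":-1},{"x":0,"y":-40,"z":20,"ax":-7.5,"ay":0,"az":0,"claw":-1},{"x":0,"y":-40,"z":20,"ax":0,"ay":0,"az":0,"claw":-1},{"x":0,"y":0,"z":0,"ax":0,"ay":0,"az":0,"claw":-1}]'
python3 - <<'E'
from h import *
from workcell import optics,status
c=optics.camera('wrist');cv2.imwrite('pics/wrist1.png',c['color'][:,:,::-1])
s=status.state();R=Rm(s['ee_rot']);print(s['position'],R,'toolz yaw',np.degrees(np.arctan2(R[1,2],R[0,2])))
print('exp',proj(c,[.598,-.198,.114],True),'tcp',proj(c,s['position'],True),'carrier grip in tool')
print(c['position'],c['attitude'])
E
```

```text
clock: 2.15
position: [0.5297, -0.1382, 0.2664]
ee_rot: [0.234, 1.565, 0.453]
contact_force: [-0.8, 0.1, -0.6]
gripper_width: 0.0869
[ 0.52836072 -0.13570282  0.26610549] [[ 0.0036599  -0.21956401  0.97559123]
 [ 0.00506448  0.97558932  0.21954458]
 [-0.99998048  0.00413735  0.00468254]] toolz yaw 12.682426970324208
exp [235.71331142 281.57635343] tcp [322.4340374  298.76404489] carrier grip in tool
[ 0.45939606 -0.15327151  0.41930545] [ 2.87476756e+00 -1.27694446e-03  1.78920113e+00]
```

View pics/wrist1.png

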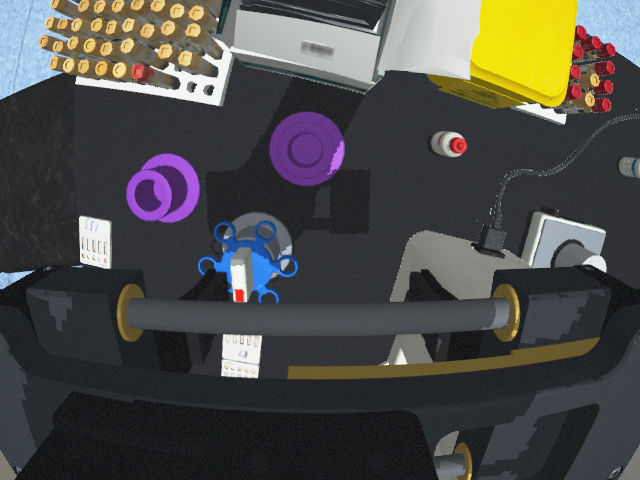

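The wrist view (down = +x, right = +y) shows the carrier grip at about (238,272) with its red patch at (240,296). The purple stands are at (308,150) and (163,190). I'll enlarge it.

Run:
```python
import cv2
w=cv2.imread('pics/wrist1.png')
cv2.imwrite('pics/cw1.png',cv2.resize(w[225:315,190:305],None,fx=6.5,fy=6.5,interpolation=cv2.INTER_CUBIC))
cv2.imwrite('pics/cw2.png',cv2.resize(w[200:290,520:620],None,fx=6,fy=6,interpolation=cv2.INTER_CUBIC))
```

```text
(no output)
```

View pics/cw1.png

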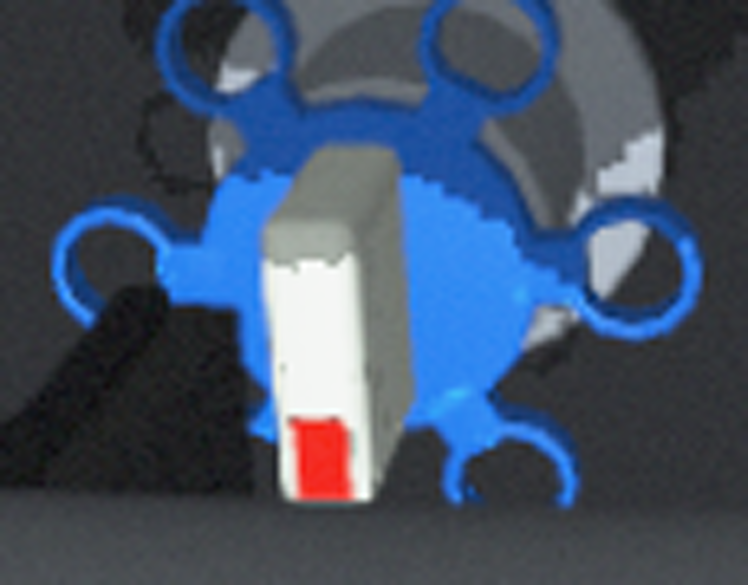

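Run:
```python
from h import *
from workcell import optics,status
c=dict(camera_matrix=np.array([[371.648,0,317.984],[0,371.648,236.381],[0,0,1]]),position=np.array([0.45939606,-0.15327151,0.41930545]),attitude=[2.87476756e+00,-1.27694446e-03,1.78920113e+00])
P={}
for n,(u,v) in dict(nl=(263,220),nr=(353,220),fl=(285,500),fr=(373,500)).items():
    P[n]=onz(c,190+(u+.5)/6.5-.5,225+(v+.5)/6.5-.5,.114,True);print(n,P[n].round(4))
N=(P['nl']+P['nr'])/2;F=(P['fl']+P['fr'])/2;d=F-N;e=P['nr']-P['nl']
print('center',(N+F)/2,'len',np.hypot(*d[:2]),'wid',np.hypot(*e[:2]),'yaw',np.degrees(np.arctan2(d[1],d[0])))
T=optics.camera('top');S=optics.camera('scene')
print(proj(T,(N+F)/2),proj(S,(N+F)/2))
a=T['color'][199:249,356:406];cv2.imwrite('pics/t2.png',cv2.resize(a[:,:,::-1],(600,600),interpolation=cv2.INTER_CUBIC))
# top-camera corner picks from earlier crop (8x)
Q=[onz(T,356+(u+.5)/8-.5,199+(v+.5)/8-.5,.114) for u,v in ((183,130),(220,122),(212,260),(255,245))]
m=sum(Q)/4;dd=(Q[0]+Q[1]-Q[2]-Q[3])/2;print('top est',m,np.hypot(*dd[:2]),np.degrees(np.arctan2(dd[1],dd[0])))
Hc=onz(T,210+(181.5)/8-.5,231+190.5/8-.5,.086);Hr=onz(T,210+(171.5)/8-.5,231+120.5/8-.5,.086)
print('hub top',Hc,Hr,np.degrees(np.arctan2(*(Hr-Hc)[1::-1])))
Hc=onz(S,200+303.5/8-.5,250+312.5/8-.5,.086);Hr=onz(S,200+257/8-.5,250+264/8-.5,.086)
print('hub scene',Hc,Hr,np.degrees(np.arctan2(*(Hr-Hc)[1::-1])))
```

```text
nl [ 0.5773 -0.2063  0.114 ]
nr [ 0.5745 -0.194   0.114 ]
fl [ 0.6183 -0.1974  0.114 ]
fr [ 0.6152 -0.1849  0.114 ]
center [ 0.59632043 -0.19564165  0.114     ] len 0.04187203651805388 wid 0.012594971585011138 yaw 12.40589209373383
[381.37788444 222.36519472] [373.20440313 208.80500251]
top est [ 0.59666233 -0.19917997  0.114     ] 0.0421703322002986 12.440639094993562
hub top [0.52322393 0.19205098 0.086     ] [0.54614488 0.19519576 0.086     ] 7.81228258034631
hub scene [0.52511655 0.19463585 0.086     ] [0.54958484 0.19561388 0.086     ] 2.28898031684044
```

Both views agree: the grip is at about (0.5965, -0.197) with yaw 12.4°. The tool yaw is already 12.7°. I'll move over it and descend partway.

```bash
python3 -m inch '[{"x":0,"y":-37,"z":27,"ax":0,"ay":0,"az":0,"claw":-1},{"x":0,"y":-37,"z":26,"ax":0,"ay":0,"az":0,"claw":-1},{"x":40,"y":0,"z":0,"ax":0,"ay":0,"az":0,"claw":-1},{"x":40,"y":0,"z":0,"ax":0,"ay":0,"az":0,"claw":-1},{"x":30,"y":0,"z":0,"ax":0,"ay":0,"az":0,"claw":-1},{"x":0,"y":0,"z":0,"ax":0,"ay":0,"az":0,"claw":-1}]'
cat > st.py <<'E'
from h import *
from workcell import status
import sys
s=status.state();R=Rm(s['ee_rot']);p=np.array(s['position'])
print('t',s['clock'],'p',p.round(4),'yaw %.2f'%np.degrees(np.arctan2(R[1,2],R[0,2])),'x-axis',R[:,0].round(4),'F',np.round(s['contact_force'],1),'w',round(s['gripper_width'],4))
# tool-axis rotvec to be vertical at yaw
if len(sys.argv)>3:
    g=np.array([float(v) for v in sys.argv[1:4]]);print('shift mm',((R.T@(g-p))*1000).round(1))
    if len(sys.argv)>4:
        y=np.radians(float(sys.argv[4]));Rg=np.column_stack([[0,0,-1],[-np.sin(y),np.cos(y),0],[np.cos(y),np.sin(y),0]])
        print('turn deg',np.degrees(Ro.from_matrix(R.T@Rg).as_rotvec()).round(2))
E
python3 st.py .5965 -.1968 .089 12.4
```

```text
clock: 2.9
position: [0.5978, -0.1799, 0.1539]
ee_rot: [0.978, 1.553, 1.22]
contact_force: [0.1, -0.2, 0.2]
gripper_width: 0.087
t 2.9 p [ 0.5978 -0.1799  0.1539] yaw 13.89 x-axis [ 0.006   0.0164 -0.9998] F [ 0.1 -0.2  0.2] w 0.087
shift mm [ 64.6 -17.1  -5.9]
turn deg [ 1.5   0.55 -0.83]
```

```bash
python3 -m inch '[{"x":0,"y":-17,"z":-6,"ax":1.5,"ay":0.5,"az":-0.8,"claw":-1},{"x":0,"y":0,"z":0,"ax":0,"ay":0,"az":0,"claw":-1}]';python3 st.py .5965 -.1968 .089 12.4
python3 - <<'E'
from h import *
from workcell import optics
c=optics.camera('wrist');cv2.imwrite('pics/wrist2.png',c['color'][:,:,::-1]);print(proj(c,[.5965,-.1968,.114],True))
c=optics.camera('scene');cv2.imwrite('pics/s2.png',c['color'][:,:,::-1])
E
```

```text
clock: 3.1
position: [0.5965, -0.1973, 0.1559]
ee_rot: [-0.276, 1.569, -0.059]
contact_force: [-0.4, -0.1, 0.2]
gripper_width: 0.0871
t 3.1 p [ 0.5965 -0.1973  0.1559] yaw 12.45 x-axis [ 2.3e-03 -1.0e-04 -1.0e+00] F [-0.4 -0.1  0.2] w 0.0871
shift mm [66.9  0.5 -0. ]
turn deg [0.05 0.12 0.04]
[317.64803923 269.10925497]
```

View pics/wrist2.png

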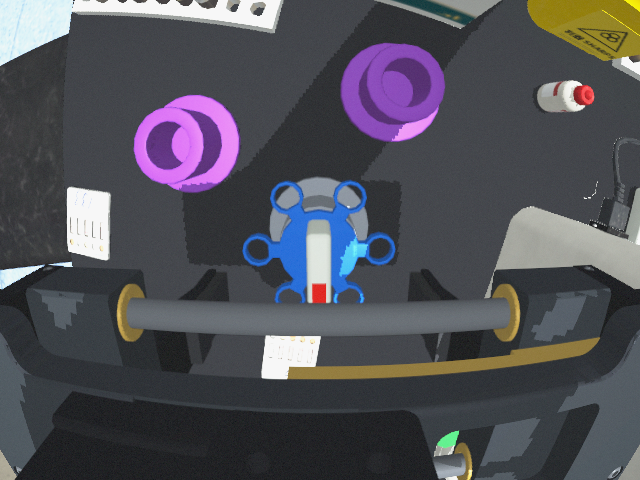

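View pics/s2.png

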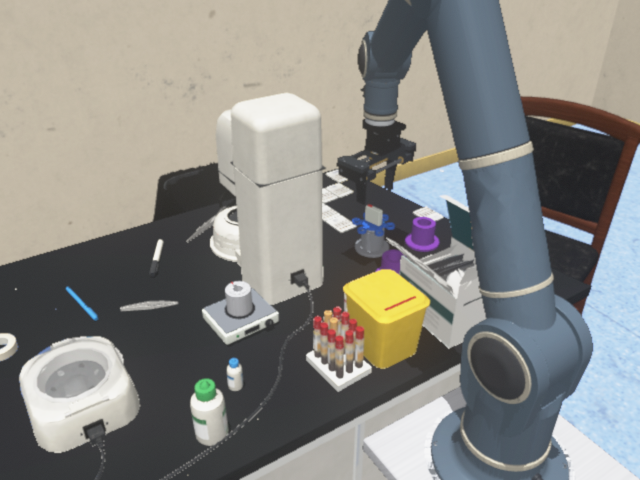

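The bar top in the wrist view runs from (318,222) down to (319,303), right on the predicted centre (318,269) and midway between the fingers at u≈205 and 430. I'll descend and grip.

```bash
python3 -m inch '[{"x":25,"y":0,"z":0,"ax":0,"ay":0,"az":0,"claw":-1},{"x":25,"y":0,"z":0,"ax":0,"ay":0,"az":0,"claw":-1},{"x":12,"y":0,"z":0,"ax":0,"ay":0,"az":0,"claw":-1},{"x":0,"y":0,"z":0,"ax":0,"ay":0,"az":0,"claw":-1}]';python3 st.py .5965 -.1968 .089 12.4
```

```text
clock: 3.6
position: [0.6028, -0.1951, 0.0997]
ee_rot: [-0.167, 1.553, 0.054]
contact_force: [-0.4, 0.1, 0.6]
gripper_width: 0.087
t 3.6 p [ 0.6028 -0.1951  0.0997] yaw 12.67 x-axis [ 1.740e-02  9.000e-04 -9.998e-01] F [-0.4  0.1  0.6] w 0.087
shift mm [10.6 -0.2 -6.7]
turn deg [0.27 0.99 0.16]
```

```bash
python3 -m inch '[{"x":7,"y":0,"z":-6.5,"ax":0.2,"ay":1,"az":0,"claw":-1},{"x":2,"y":0,"z":0,"ax":0,"ay":0,"az":0,"claw":-1},{"x":0,"y":0,"z":0,"ax":0,"ay":0,"az":0,"claw":-1}]';python3 st.py .5965 -.1968 .089 12.4
```

```text
clock: 3.9
position: [0.5979, -0.1973, 0.0929]
ee_rot: [-1.083, 1.565, -0.866]
contact_force: [-0.8, -0.1, 1.0]
gripper_width: 0.0872
t 3.9 p [ 0.5979 -0.1973  0.0929] yaw 12.46 x-axis [ 0.0035 -0.0042 -1.    ] F [-0.8 -0.1  1. ] w 0.0872
shift mm [ 3.9  0.8 -1.3]
turn deg [0.06 0.15 0.28]
```

```bash
python3 -m inch '[{"x":4,"y":0.5,"z":-1.3,"ax":0,"ay":0.2,"az":0.2,"claw":-1},{"x":0,"y":0,"z":0,"ax":0,"ay":0,"az":0,"claw":1},{"x":0,"y":0,"z":0,"ax":0,"ay":0,"az":0,"claw":1},{"x":0,"y":0,"z":0,"ax":0,"ay":0,"az":0,"claw":1},{"x":0,"y":0,"z":0,"ax":0,"ay":0,"az":0,"claw":1},{"x":0,"y":0,"z":0,"ax":0,"ay":0,"az":0,"claw":1},{"x":0,"y":0,"z":0,"ax":0,"ay":0,"az":0,"claw":1},{"x":0,"y":0,"z":0,"ax":0,"ay":0,"az":0,"claw":1}]';python3 st.py .5965 -.1968 .089 12.4
```

```text
clock: 4.7
position: [0.5974, -0.1975, 0.0903]
ee_rot: [-1.014, 1.568, -0.797]
contact_force: [0.4, -0.2, -0.5]
gripper_width: 0.0389
t 4.7 p [ 0.5974 -0.1975  0.0903] yaw 12.45 x-axis [ 0.0018 -0.0019 -1.    ] F [ 0.4 -0.2 -0.5] w 0.0389
shift mm [ 1.3  0.8 -0.8]
turn deg [0.05 0.08 0.13]
```

```bash
python3 -m inch '[{"x":0,"y":0,"z":0,"ax":0,"ay":0,"az":0,"claw":1},{"x":0,"y":0,"z":0,"ax":0,"ay":0,"az":0,"claw":1},{"x":0,"y":0,"z":0,"ax":0,"ay":0,"az":0,"claw":1},{"x":0,"y":0,"z":0,"ax":0,"ay":0,"az":0,"claw":1},{"x":0,"y":0,"z":0,"ax":0,"ay":0,"az":0,"claw":1},{"x":0,"y":0,"z":0,"ax":0,"ay":0,"az":0,"claw":1}]';python3 st.py .5965 -.1968 .089 12.4
```

```text
clock: 5.3
position: [0.5974, -0.1973, 0.0902]
ee_rot: [-0.974, 1.568, -0.757]
contact_force: [-0.5, 0.6, -0.2]
gripper_width: 0.0137
t 5.3 p [ 0.5974 -0.1973  0.0902] yaw 12.46 x-axis [ 0.0018 -0.0017 -1.    ] F [-0.5  0.6 -0.2] w 0.0137
shift mm [ 1.2  0.7 -0.8]
turn deg [0.06 0.08 0.11]
```

Gripped at 13.7 mm. Lifting.

```bash
python3 -m inch '[{"x":-15,"y":0,"z":0,"ax":0,"ay":0,"az":0,"claw":1},{"x":-15,"y":0,"z":0,"ax":0,"ay":0,"az":0,"claw":1},{"x":-20,"y":0,"z":0,"ax":0,"ay":0,"az":0,"claw":1},{"x":-25,"y":0,"z":0,"ax":0,"ay":0,"az":0,"claw":1},{"x":-25,"y":0,"z":0,"ax":0,"ay":0,"az":0,"claw":1},{"x":-25,"y":0,"z":0,"ax":0,"ay":0,"az":0,"claw":1},{"x":-20,"y":0,"z":0,"ax":0,"ay":0,"az":0,"claw":1},{"x":0,"y":0,"z":0,"ax":0,"ay":0,"az":0,"claw":1},{"x":0,"y":0,"z":0,"ax":0,"ay":0,"az":0,"claw":1}]';python3 st.py .50 0.0 .22 8
python3 - <<'E'
from h import *
from workcell import optics
c=optics.camera('wrist');cv2.imwrite('pics/wrist3.png',c['color'][:,:,::-1])
c=optics.camera('scene');cv2.imwrite('pics/s3.png',c['color'][:,:,::-1])
E
```

```text
clock: 6.2
position: [0.5963, -0.1979, 0.2491]
ee_rot: [-0.645, 1.565, -0.429]
contact_force: [-0.7, -0.9, -2.1]
gripper_width: 0.0139
t 6.2 p [ 0.5963 -0.1979  0.2491] yaw 12.37 x-axis [ 0.0057 -0.0026 -1.    ] F [-0.7 -0.9 -2.1] w 0.0139
shift mm [ 28.  214.  -51.8]
turn deg [4.37 0.3  0.21]
```

View pics/wrist3.png

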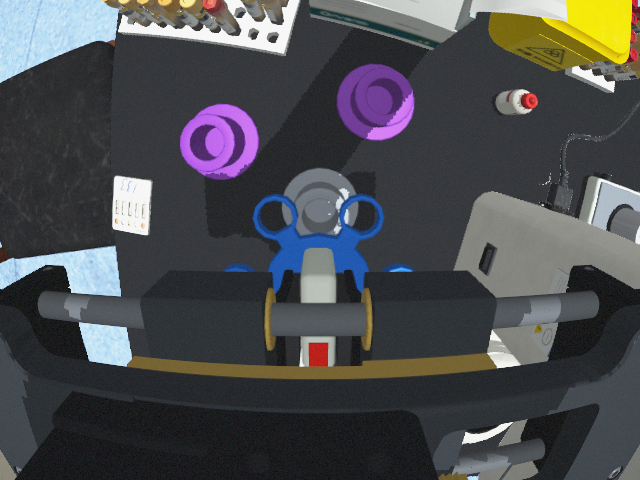

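View pics/s3.png

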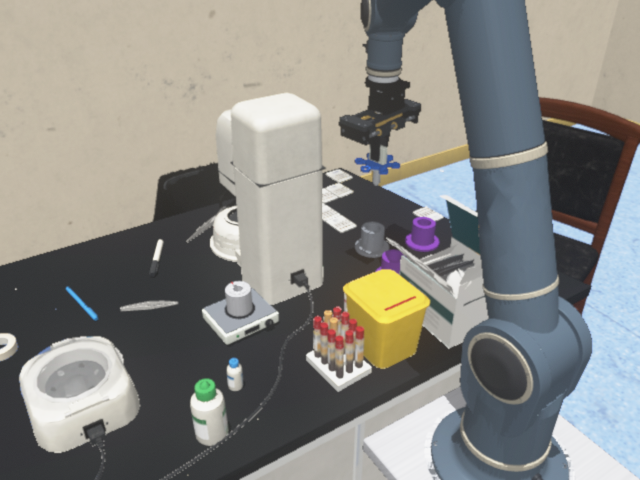

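The carrier is in hand, hanging straight, and the stand is empty at scene (371,238). Carrying it past in front of the dispenser.

```bash
python3 -m inch '[{"x":0,"y":37,"z":-14,"ax":0,"ay":0,"az":0,"claw":1},{"x":0,"y":37,"z":-14,"ax":0,"ay":0,"az":0,"claw":1},{"x":0,"y":37,"z":-14,"ax":0,"ay":0,"az":0,"claw":1},{"x":0,"y":37,"z":-14,"ax":0,"ay":0,"az":0,"claw":1},{"x":0,"y":37,"z":-14,"ax":0,"ay":0,"az":0,"claw":1},{"x":0,"y":37,"z":-8,"ax":0,"ay":0,"az":0,"claw":1},{"x":0,"y":37,"z":-8,"ax":0,"ay":0,"az":0,"claw":1},{"x":0,"y":37,"z":-8,"ax":1,"ay":0,"az":0,"claw":1},{"x":0,"y":37,"z":-8,"ax":1,"ay":0,"az":0,"claw":1}]';python3 st.py .535 0.192 .25 6
```

```text
clock: 7.2
position: [0.4147, 0.1105, 0.2352]
ee_rot: [-2.698, 1.552, -2.53]
contact_force: [0.8, -0.1, -1.3]
gripper_width: 0.014
t 7.2 p [0.4147 0.1105 0.2352] yaw 9.61 x-axis [-0.0152 -0.0106 -0.9998] F [ 0.8 -0.1 -1.3] w 0.014
shift mm [-17.5  60.2 132. ]
turn deg [ 3.61 -0.94  0.49]
```

```bash
python3 -m inch '[{"x":-7,"y":20,"z":42,"ax":1.2,"ay":-0.3,"az":0.2,"claw":1},{"x":-7,"y":20,"z":42,"ax":1.2,"ay":-0.3,"az":0.2,"claw":1},{"x":-4,"y":20,"z":42,"ax":1.2,"ay":-0.3,"az":0.2,"claw":1},{"x":0,"y":0,"z":0,"ax":0,"ay":0,"az":0,"claw":1}]';python3 st.py .535 0.192 .25 6
python3 - <<'E'
from h import *
from workcell import optics
c=optics.camera('wrist');cv2.imwrite('pics/wrist4.png',c['color'][:,:,::-1]);print(proj(c,[.5245,.193,.086],True),c['position'],c['attitude'])
E
```

```text
clock: 7.6
position: [0.5242, 0.1966, 0.2439]
ee_rot: [3.03, 1.555, -3.138]
contact_force: [-1.1, -0.8, -1.4]
gripper_width: 0.0137
t 7.6 p [0.5242 0.1966 0.2439] yaw 6.57 x-axis [-1.590e-02 -1.000e-04 -9.999e-01] F [-1.1 -0.8 -1.4] w 0.0137
shift mm [-6.3 -5.8 10.1]
turn deg [ 0.57 -0.91 -0.1 ]
[312.74558736 225.57675202] [0.45600775 0.18920128 0.39827336] [ 2.89663375e+00 -1.62534018e-03  1.68452297e+00]
```

View pics/wrist4.png

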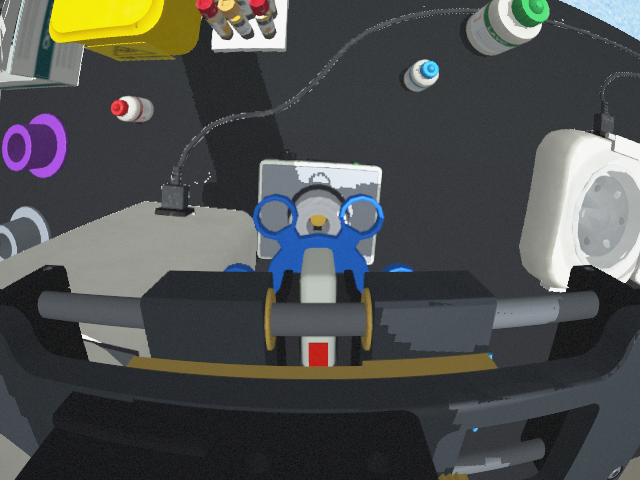

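The hub mouth sits under the carrier at (318,215) and the keyway is hidden. I'll shift slightly forward and up to see the top, after checking clearance to the dispenser.

```bash
python3 - <<'E'
from h import *
from workcell import optics
S=optics.camera('scene');print([onz(S,u,v,0).round(3) for u,v in ((274,305),(325,288),(245,290))])
E
python3 -m inch '[{"x":-30,"y":0,"z":15,"ax":0.5,"ay":-0.9,"az":0,"claw":1},{"x":0,"y":0,"z":15,"ax":0,"ay":0,"az":0,"claw":1},{"x":0,"y":0,"z":0,"ax":0,"ay":0,"az":0,"claw":1}]';python3 st.py .5245 0.193 .25 6
python3 - <<'E'
from h import *
from workcell import optics
c=optics.camera('wrist');w=c['color'][:,:,::-1];cv2.imwrite('pics/wrist5.png',w);print(proj(c,[.5245,.193,.086],True),c['position'],c['attitude'])
cv2.imwrite('pics/cw5.png',cv2.resize(w[150:250,250:380],None,fx=6,fy=6,interpolation=cv2.INTER_CUBIC))
E
```

```text
[array([0.535, 0.11 , 0.   ]), array([ 0.526, -0.015,  0.   ]), array([0.616, 0.138, 0.   ])]
clock: 8.0
position: [0.5476, 0.1923, 0.2701]
ee_rot: [-2.885, 1.556, -2.784]
contact_force: [-0.1, -0.0, -0.7]
gripper_width: 0.0138
t 8.0 p [0.5476 0.1923 0.2701] yaw 5.79 x-axis [-0.0134 -0.005  -0.9999] F [-0.1 -0.  -0.7] w 0.0138
shift mm [ 20.5   3.1 -22.6]
turn deg [-0.21 -0.8   0.21]
[321.30200761 194.83217919] [0.47889667 0.18663148 0.42445412] [2.89467114 0.00374835 1.67100958]
```

View pics/cw5.png

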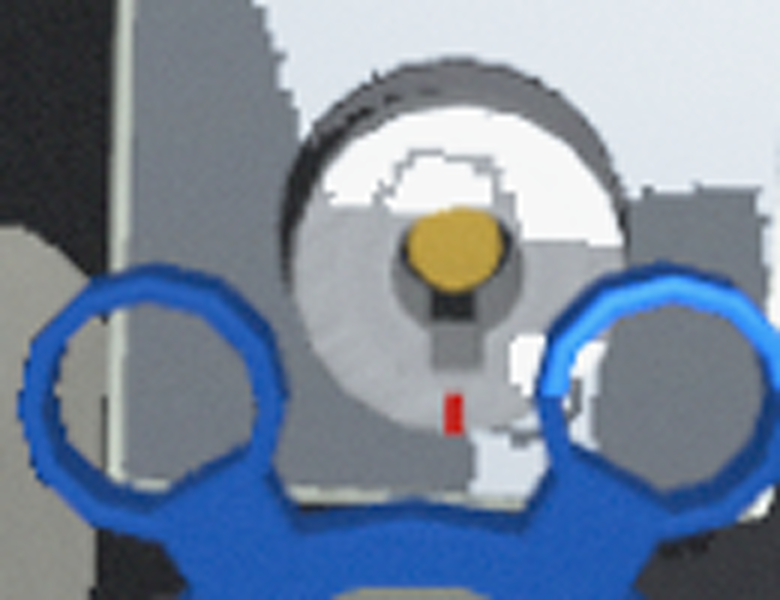

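Hub: outer rim centred at about crop (458,268), red line at (454,413). The dispenser's foot looks closer than expected, so I'll check its extent before lowering.

Run:
```python
from h import *
from workcell import optics
T=optics.camera('top');t=cv2.imread('pics/top0.png');S=optics.camera('scene')
cv2.imwrite('pics/d.png',cv2.resize(t[165:275,200:330],None,fx=6,fy=5.4,interpolation=cv2.INTER_CUBIC))
s=cv2.imread('pics/scene0.png');cv2.imwrite('pics/ds.png',cv2.resize(s[85:315,190:340],None,fx=2.6,fy=2.6,interpolation=cv2.INTER_CUBIC))
```

```text
(no output)
```

View pics/d.png

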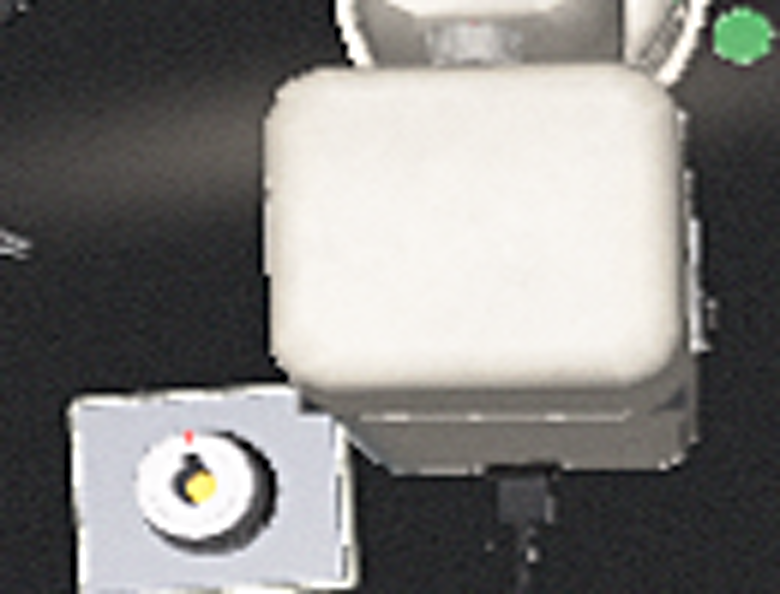

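View pics/ds.png

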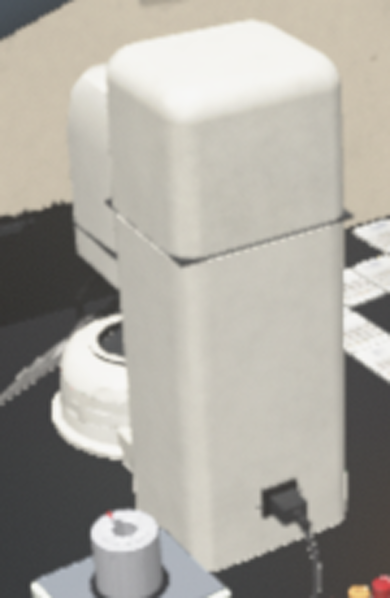

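View pics/wrist5.png

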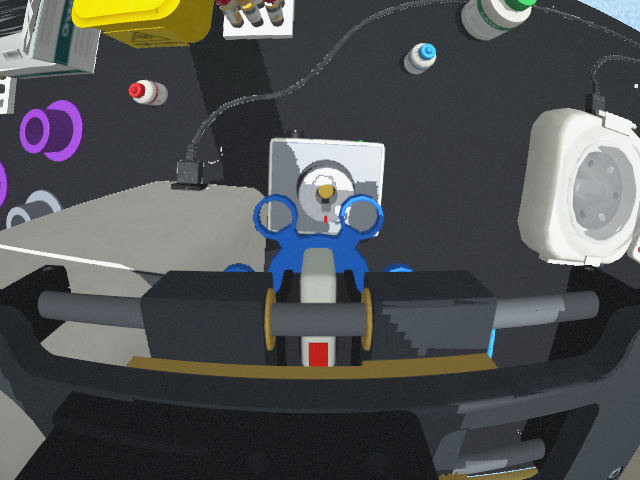

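Run:
```python
from h import *
from workcell import optics
T=optics.camera('top');S=optics.camera('scene')
print('top base',[onz(T,u,v,0).round(3) for u,v in ((266,252),(315,252))])
print('scene base',[onz(S,u,v,0).round(3) for u,v in ((271,304),(322,286),(242,278))])
# vertical front-left edge seam height: scene px
for z in (.2,.25,.3,.35): print(z,'seam scene',onz(S,190+185/2.6,85+262/2.6,z).round(3),'top scene',onz(S,190+185/2.6,85+120/2.6,z).round(3),'top-roof FL/BR in top',onz(T,245,236,z).round(3),onz(T,315,177,z).round(3))
# mixer corners at .033
print('mixer',[onz(T,200+u/6,165+v/5.4,.033).round(3) for u,v in ((70,400),(82,590),(355,580))])
w=dict(camera_matrix=np.array([[371.648,0,317.984],[0,371.648,236.381],[0,0,1]]),position=[0.47889667,0.18663148,0.42445412],attitude=[2.89467114,0.00374835,1.67100958])
print('hub wrist',onz(w,250+458.5/6-.5,150+268.5/6-.5,.086,True),onz(w,250+454.5/6-.5,150+413.5/6-.5,.086,True))
print('disp in wrist base FL',proj(w,[.54,.115,0],True),'z.2',proj(w,[.54,.115,.2],True))
```

```text
top base [array([0.535, 0.111, 0.   ]), array([ 0.532, -0.024,  0.   ])]
scene base [array([ 0.541,  0.114, -0.   ]), array([ 0.536, -0.014,  0.   ]), array([0.66 , 0.124, 0.   ])]
0.2 seam scene [0.693 0.045 0.2  ] top scene [ 0.965 -0.1    0.2  ] top-roof FL/BR in top [0.558 0.145 0.2  ] [ 0.7   -0.027  0.2  ]
0.25 seam scene [0.607 0.088 0.25 ] top scene [ 0.857 -0.045  0.25 ] top-roof FL/BR in top [0.553 0.14  0.25 ] [ 0.69  -0.027  0.25 ]
0.3 seam scene [0.521 0.131 0.3  ] top scene [0.749 0.009 0.3  ] top-roof FL/BR in top [0.547 0.134 0.3  ] [ 0.68  -0.026  0.3  ]
0.35 seam scene [0.436 0.173 0.35 ] top scene [0.641 0.064 0.35 ] top-roof FL/BR in top [0.542 0.128 0.35 ] [ 0.669 -0.026  0.35 ]
mixer [array([0.57 , 0.254, 0.033]), array([0.475, 0.249, 0.033]), array([0.477, 0.127, 0.033])]
hub wrist [0.52353275 0.19715534 0.086     ] [0.54610952 0.19889621 0.086     ]
disp in wrist base FL [252.70314981 191.75588815] z.2 [199.0900016  231.83315834]
```

Run:
```python
from h import *
from workcell import optics
c=optics.camera('scene')['color'][:,:,::-1];cv2.imwrite('pics/s5.png',cv2.resize(c[40:340,130:400],None,fx=2,fy=2))
c=optics.camera('top')['color'][:,:,::-1];cv2.imwrite('pics/t5.png',cv2.resize(c[140:300,180:380],None,fx=3.7,fy=3.7))
```

```text
(no output)
```

View pics/s5.png

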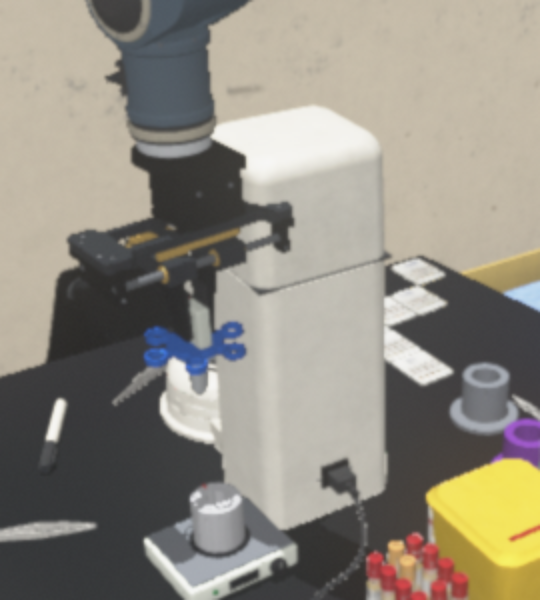

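View pics/t5.png

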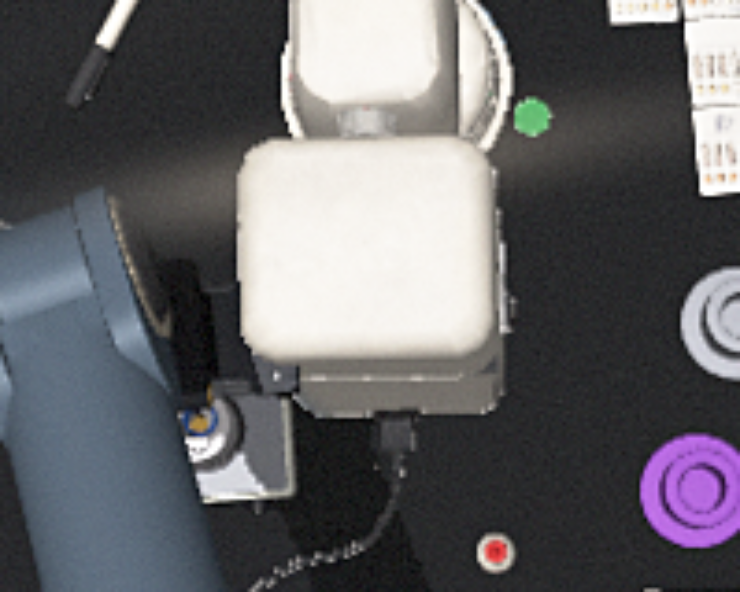

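The gripper end sits right at the dispenser's front face with no contact force. The hub pose is 25 mm further away from it, so I'll proceed in small steps and watch the force. First, the carrier's position in the hand.

Run:
```python
from h import *
from workcell import optics,status
import cv2
w=cv2.imread('pics/wrist5.png')
cv2.imwrite('pics/bar.png',cv2.resize(w[235:385,255:385],None,fx=4,fy=4,interpolation=cv2.INTER_CUBIC))
c=optics.camera('wrist');s=status.state();R=Rm(s['ee_rot']);p=s['position']
print('cam in tool',(R.T@(c['position']-p)).round(4))
for off in ( -.0008,0):
  for zz,n in ((-.022,'near'),(.022,'far')):
    for y in (-.007,.007): print(off,n,proj(c,p+R@np.array([-.0238,y,zz+off]),True).round(1))
```

```text
cam in tool [-0.1532  0.0007 -0.0712]
-0.0008 near [297.5 272.5]
-0.0008 near [335.2 272.5]
-0.0008 far [299.9 369.9]
-0.0008 far [333.3 369.9]
0 near [297.6 274.5]
0 near [335.2 274.5]
0 far [300.  371.4]
0 far [333.3 371.4]
```

View pics/bar.png

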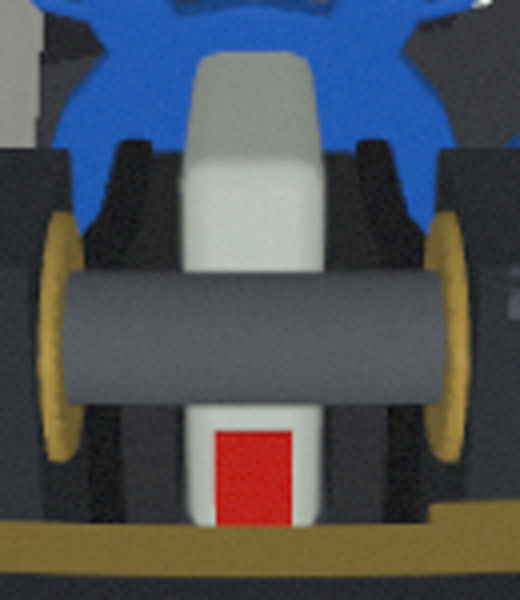

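The bar sits about 0.8 mm to the right in the wrist view although it is centred in the jaws. That is a camera bias, so I place the hub at (0.524, 0.1955), yaw ≈4.4°.

```bash
python3 -m inch '[{"x":0,"y":4,"z":-24,"ax":-1,"ay":-0.8,"az":0.2,"claw":1},{"x":0,"y":0,"z":0,"ax":0,"ay":0,"az":0,"claw":1},{"x":30,"y":0,"z":0,"ax":0,"ay":0,"az":0,"claw":1},{"x":30,"y":0,"z":0,"ax":0,"ay":0,"az":0,"claw":1},{"x":10,"y":0,"z":0,"ax":0,"ay":0,"az":0,"claw":1},{"x":0,"y":0,"z":0,"ax":0,"ay":0,"az":0,"claw":1}]';python3 st.py .524 0.1955 .17 4
```

```text
clock: 9.0
position: [0.5233, 0.196, 0.2009]
ee_rot: [0.454, 1.565, 0.575]
contact_force: [0.7, -0.2, -1.7]
gripper_width: 0.0134
t 9.0 p [0.5233 0.196  0.2009] yaw 6.97 x-axis [ 0.0051  0.0033 -1.    ] F [ 0.7 -0.2 -1.7] w 0.0134
shift mm [30.9 -0.6  0.5]
turn deg [ 2.97  0.31 -0.16]
```

```bash
python3 -m inch '[{"x":10,"y":-0.5,"z":0.5,"ax":3,"ay":0.3,"az":-0.2,"claw":1},{"x":10,"y":0,"z":0,"ax":0,"ay":0,"az":0,"claw":1},{"x":0,"y":0,"z":0,"ax":0,"ay":0,"az":0,"claw":1},{"x":0,"y":0,"z":0,"ax":0,"ay":0,"az":0,"claw":1}]';python3 st.py .524 0.1955 .165 4
python3 - <<'E'
from h import *
from workcell import optics
s=optics.camera('scene');c=s['color'][:,:,::-1];cv2.imwrite('pics/s6.png',cv2.resize(c[190:350,180:310],None,fx=4.5,fy=3.7*4.5/3.7*.8,interpolation=cv2.INTER_CUBIC))
E
```

```text
clock: 9.4
position: [0.5268, 0.1964, 0.1837]
ee_rot: [0.207, 1.565, 0.277]
contact_force: [0.1, -0.1, -0.3]
gripper_width: 0.0137
t 9.4 p [0.5268 0.1964 0.1837] yaw 3.97 x-axis [ 0.0055  0.0016 -1.    ] F [ 0.1 -0.1 -0.3] w 0.0137
shift mm [18.7 -0.7 -2.9]
turn deg [-0.03  0.32 -0.07]
```

View pics/s6.png

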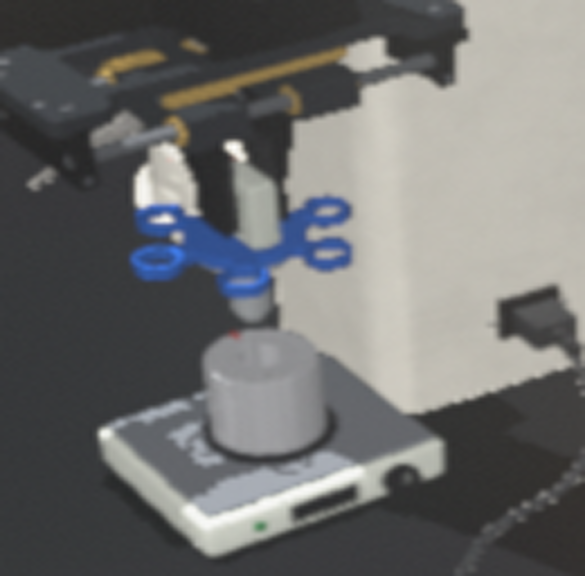

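Run:
```python
from h import *
from workcell import optics
s=optics.camera('scene');t=optics.camera('top')
print('tip pred',proj(s,[.5268,.1964,.1095]),'hub pred',proj(s,[.524,.1955,.086]), 'top hub',proj(t,[.524,.1955,.086]))
c=s['color'][:,:,::-1];cv2.imwrite('pics/s7.png',cv2.resize(c[262:312,208:268],None,fx=12,fy=12,interpolation=cv2.INTER_CUBIC))
```

```text
tip pred [235.36999832 278.95461721] hub pred [237.29476207 288.99336011] top hub [230.85946913 254.03965804]
```

View pics/s7.png

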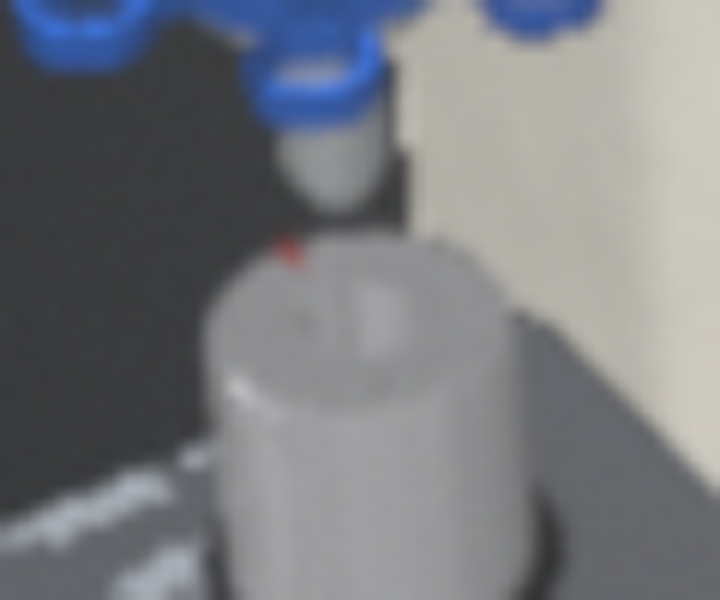

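The scene view agrees with the predictions to under 1 px, for both the tip (235.4,278.2) and the hub top (237.3,288.3). Correcting laterally, then inserting slowly.

```bash
python3 -m inch '[{"x":3,"y":-0.7,"z":-2.9,"ax":0,"ay":0.3,"az":0,"claw":1},{"x":0,"y":0,"z":0,"ax":0,"ay":0,"az":0,"claw":1},{"x":8,"y":0,"z":-0.5,"ax":0,"ay":0,"az":0,"claw":1},{"x":6,"y":0,"z":-0.5,"ax":0,"ay":0,"az":0,"claw":1},{"x":0,"y":0,"z":0,"ax":0,"ay":0,"az":0,"claw":1}]';python3 st.py .524 0.1955 .152 4
```

```text
clock: 10.05
position: [0.5226, 0.1954, 0.1661]
ee_rot: [1.151, 1.569, 1.22]
contact_force: [0.5, -0.6, -1.3]
gripper_width: 0.0137
t 10.05 p [0.5226 0.1954 0.1661] yaw 3.98 x-axis [ 8.0e-04  2.1e-03 -1.0e+00] F [ 0.5 -0.6 -1.3] w 0.0137
shift mm [14.1 -0.   1.4]
turn deg [-0.02  0.05 -0.12]
```

```bash
python3 -m inch '[{"x":4,"y":0,"z":1.4,"ax":0,"ay":0,"az":0,"claw":1},{"x":0,"y":0,"z":0,"ax":0,"ay":0,"az":0,"claw":1},{"x":6,"y":0,"z":0,"ax":0,"ay":0,"az":0,"claw":1},{"x":4,"y":0,"z":0,"ax":0,"ay":0,"az":0,"claw":1},{"x":0,"y":0,"z":0,"ax":0,"ay":0,"az":0,"claw":1}]';python3 st.py .524 0.1955 .148 4
```

```text
clock: 10.55
position: [0.5241, 0.1955, 0.1504]
ee_rot: [1.318, 1.569, 1.387]
contact_force: [-0.5, -0.0, -0.8]
gripper_width: 0.0141
t 10.55 p [0.5241 0.1955 0.1504] yaw 3.98 x-axis [ 3.0e-04  1.7e-03 -1.0e+00] F [-0.5 -0.  -0.8] w 0.0141
shift mm [ 2.4 -0.  -0.1]
turn deg [-0.02  0.03 -0.1 ]
```

The nose is 10 mm into the bore without force. Going on to key level.

```bash
python3 -m inch '[{"x":4,"y":0,"z":0,"ax":0,"ay":0,"az":0,"claw":1},{"x":3,"y":0,"z":0,"ax":0,"ay":0,"az":0,"claw":1},{"x":3,"y":0,"z":0,"ax":0,"ay":0,"az":0,"claw":1},{"x":0,"y":0,"z":0,"ax":0,"ay":0,"az":0,"claw":1}]';python3 st.py .524 0.1955 .138 4.4
```

```text
clock: 10.95
position: [0.524, 0.1956, 0.1395]
ee_rot: [1.417, 1.569, 1.486]
contact_force: [0.1, 0.2, -2.0]
gripper_width: 0.0137
t 10.95 p [0.524  0.1956 0.1395] yaw 3.99 x-axis [ 1.0e-04  1.8e-03 -1.0e+00] F [ 0.1  0.2 -2. ] w 0.0137
shift mm [ 1.5 -0.1 -0. ]
turn deg [-0.41  0.02 -0.1 ]
```

It is past the key level (0.144) with no force, so the key is in the keyway. Pushing on against the spring.

```bash
python3 -m inch '[{"x":4,"y":0,"z":0,"ax":0,"ay":0,"az":0,"claw":1},{"x":4,"y":0,"z":0,"ax":0,"ay":0,"az":0,"claw":1},{"x":4,"y":0,"z":0,"ax":0,"ay":0,"az":0,"claw":1},{"x":3,"y":0,"z":0,"ax":0,"ay":0,"az":0,"claw":1},{"x":3,"y":0,"z":0,"ax":0,"ay":0,"az":0,"claw":1}]';python3 st.py .524 0.1955 .116 4.4
```

```text
clock: 11.45
position: [0.5247, 0.196, 0.1217]
ee_rot: [1.052, 1.568, 1.122]
contact_force: [-2.4, -0.5, 7.3]
gripper_width: 0.0141
t 11.45 p [0.5247 0.196  0.1217] yaw 3.99 x-axis [ 0.0014  0.0029 -1.    ] F [-2.4 -0.5  7.3] w 0.0141
shift mm [ 5.7 -0.5 -0.8]
turn deg [-0.41  0.09 -0.16]
```

```bash
python3 -m inch '[{"x":3,"y":-0.3,"z":-0.6,"ax":0,"ay":0,"az":0,"claw":1},{"x":3,"y":0,"z":0,"ax":0,"ay":0,"az":0,"claw":1},{"x":3,"y":0,"z":0,"ax":0,"ay":0,"az":0,"claw":1},{"x":3,"y":0,"z":0,"ax":0,"ay":0,"az":0,"claw":1}]';python3 st.py .524 0.1955 .116 4.4
```

```text
clock: 11.85
position: [0.5249, 0.1961, 0.1161]
ee_rot: [1.384, 1.565, 1.454]
contact_force: [-9.7, -2.8, 29.5]
gripper_width: 0.0137
t 11.85 p [0.5249 0.1961 0.1161] yaw 3.99 x-axis [ 6.0e-04  5.4e-03 -1.0e+00] F [-9.7 -2.8 29.5] w 0.0137
shift mm [ 0.1 -0.6 -0.9]
turn deg [-0.41  0.06 -0.31]
```

```bash
python3 -m inch '[{"x":3,"y":-0.2,"z":-0.6,"ax":0,"ay":0,"az":0,"claw":1},{"x":3,"y":0,"z":-0.3,"ax":0,"ay":0,"az":0,"claw":1},{"x":3,"y":0,"z":-0.3,"ax":0,"ay":0,"az":0,"claw":1}]';python3 st.py .524 0.1955 .116 4.4
python3 - <<'E'
from h import *
from workcell import optics
s=optics.camera('scene');c=s['color'][:,:,::-1];cv2.imwrite('pics/s8.png',cv2.resize(c[230:320,180:300],None,fx=6,fy=6,interpolation=cv2.INTER_CUBIC))
c=optics.camera('wrist')['color'][:,:,::-1];cv2.imwrite('pics/w8.png',c)
E
python3 st.py
```

```text
clock: 12.15
position: [0.5248, 0.1961, 0.1161]
ee_rot: [1.319, 1.562, 1.388]
contact_force: [-6.8, -2.7, 21.2]
gripper_width: 0.0139
t 12.15 p [0.5248 0.1961 0.1161] yaw 3.98 x-axis [ 0.0016  0.0089 -1.    ] F [-6.8 -2.7 21.2] w 0.0139
shift mm [ 0.1 -0.5 -0.9]
turn deg [-0.42  0.13 -0.5 ]
t 12.25 p [0.5248 0.1961 0.1161] yaw 3.98 x-axis [ 0.0017  0.0089 -1.    ] F [-6.7 -2.5 20.2] w 0.0135
```

View pics/s8.png

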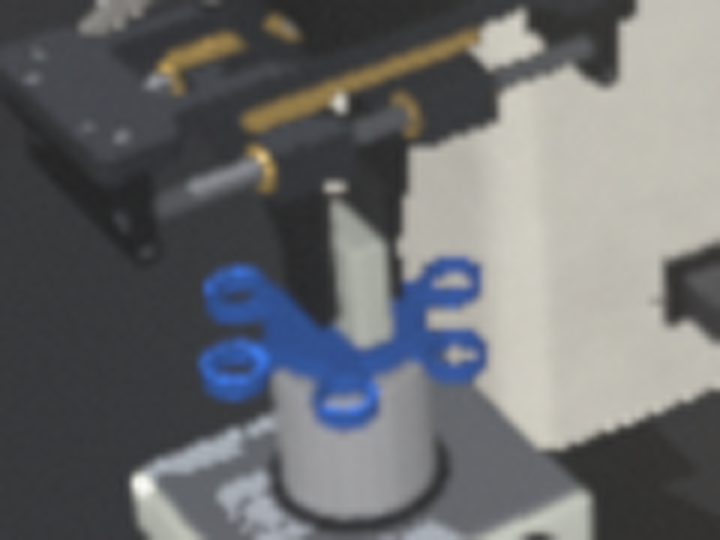

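View pics/w8.png

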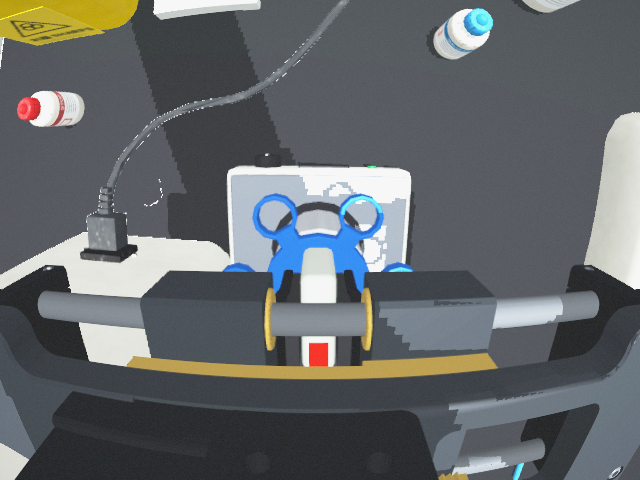

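Seated: in the scene crop the plate and collar lie on the hub at about (350,370). In the wrist view the bar has not moved in the jaws (still v≈248 to 367). TCP z is 0.1161 against 0.1162 expected at home, under a steady 20 N push. Handing in.

```bash
python3 - <<'E'
from workcell import order
print(order.job_done())
E
python3 st.py
```

```text
the job is handed in; nothing more can be done
None
the job is handed in; nothing more can be done
```

I lifted the carrier out of the grey stand by its bar, carried it past in front of the dispenser and fitted it into the mixer hub. No searching turn was needed, because the key went into the keyway at the measured angle of about 4°. I handed the job in at about 12.3 s, with the gripper still closed on the bar and pressing down.

**Last checks**
- **Seating:** the tool stood at z = 0.1161 m, against 0.1162 m expected with the collar flat on the hub. The push was steady at about 20 N, more than the spring's 10 N, and the scene picture shows the plate down on the hub.
- **Uprightness and grip:** the tilt was about 0.009 rad. The fingers were stopped on the bar at 13.5–14 mm, and the bar had not slipped in them.
- **Not measured:** the ejector travel and the finger force have no direct reading. I judged them from the height, the push and the finger opening.
- **Bystanders:** I never went near the tweezers or the plate. The bottle was upright in the last wrist picture. I did not re-measure their positions.

**Disagreements**
- **Hub position:** the three cameras differed by up to 5 mm in y. I settled on a value between the wrist and scene readings, and the shaft entered freely. About 7 N of sideways force remained at the end.
- **Dispenser:** it measured closer than described, with its front at about x = 0.535 m instead of 0.65 m. The gripper passed very near it, but no contact force showed.

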